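# Hang the slide carrier on the drying stand and start it

### The arm

A 6-joint arm with a two-finger parallel gripper is mounted at the origin on the work surface. World frame = base frame: x ahead of the robot, y to its left, z up, the work surface at z = 0. Lengths are in mm, angles in rad, forces in N, time in s.
With the tool pointing down it reaches from about 325 to 775 mm from the base axis. Payload 9.3 kg.
Tool frame: the origin (TCP) lies at the very end of the fingers, on their centre line; the grasp point (between the pads) lies 19 mm behind it; z points along the fingers, x is the direction in which the jaws open and shut, and the axes are right-handed (so a half turn about z gives the same grasp; the last joint's range is limited). The gripper opens to 85 mm and grips with 20 to 120 N. Pads are 22 mm wide; open, the fingers measure 114 mm over their backs; the gripper's body (76 mm by 85 mm) begins 54 mm behind the grasp point. The pads swing forward as they close: fully open they stand 13 mm farther back than shut.
Start: joints at [1.005, 0.259, 0.021, 1.334, 0, 1.418], TCP at [220.647, 503.797, 231.279] pointing down, gripper open.
Joint ranges: [-3.04, 3.04], [-0.91, 1.82], [-1.04, 1.36], [-1.92, 1.95], [-1.52, 1.45], [-3.14, 3.14]. Speed limits (rad/s): [2.22, 2.22, 2.79, 3.14, 3.14, 3.14].

### API

Orientations are given as a rotation vector (axis times angle).
In Python, from cell import sensors, viewer, workorder gives the robot as it stands.
- The arm moves only by the tool move_arm, never from a script. Its argument "series" is a list of rows, each an object with "translation": the shift along the world's x, y, z as a fraction of full scale, a list of three; "twist": the turn, a rotation vector about the world's x, y, z as a fraction of full scale, a list of three. In form: [{"translation": [dx, dy, dz], "twist": [ax, ay, az]}, ...]. A call has 1 to 12 rows; each row is the pose to reach, as a shift and turn from the pose commanded when the call began; what a row does not reach only later rows make up. Full scale, the value 1, is 200 mm for a shift and 0.5 rad for a turn. A row lasts 1/10 s, in which the tool goes at most 50 mm and 8.59 degrees, less where a joint would pass 70% of its speed; a pose out of reach is approached as far as the arm can. A call with a number of a shift or a turn outside -1 to 1 is refused whole. A call with a gripper value outside its range is refused whole. "hand" is the finger opening in mm, from 0 to 85.4, set as the call begins (left out, the last holds). The fingers move at their own pace and stop on an object; "newtons" is the grip in N (left out, the last holds). Time passes only in rows, so rows that repeat a pose let the fingers close. It gives the time, the measured TCP pose, the force and the opening at its end, in the units of the state.
- sensors.get_state(): the state, without advancing time (a new reading comes with each control period).
- viewer.get_image(name): name is "scene" or "top" or "wrist"; returns the picture (400x640x3 uint8, blue, green, red); there is no depth.
- viewer.camera_model(name): a dict with "vfov" (degrees; the focal length in pixels is half the picture's height over the tangent of half this angle, whatever the lens; pixels are square), "cx", "cy" (the principal point, pixels), "k1" (the pictures are not rectified: a ray, as slopes to the right and down, at radius r is drawn at 1 + k1 r^2 times it, then the intrinsics apply), "R" (3x3) and "t" (3): a world point X has camera coordinates R X + t. Camera axes: x right, y down, z forward; pixel columns grow to the right and rows downward; lengths in mm; the calibration is good to about 2 mm. A picture is of the moment at which its call begins: read the wrist's pose just before it. camera_model takes no time and is no camera call; for the wrist camera it gives the pose at the moment of the call.
- workorder.sign_off(): hands the job in, once; it reports no verdict.
The state is a dict: "t": time; "joints": joint angles; "joint_vel": joint speeds; "joint_torque": joint torques, N m; "tcp_pos": TCP position; "orientation": TCP orientation; "force": force on the tool from outside, world axes, zero at the start; "ft_torque": the same for the moment, N m; "opening": opening from 0.0 (shut) to 1.0 (fully open).
Only numpy, scipy, OpenCV 4.12 (cv2) and the standard library are available. Lean on these libraries where they do the work, as an engineer would, in place of code of your own. Each camera call takes 0.05 s, during which the arm holds its last target.

### The job

Pick up the carrier of glass slides by its blue grip and, keeping it upright all the way, hang it by the middle of its handle bar on the red hook of the drying stand and let go. Once it hangs there, slide the yellow safety catch on the control box fully to the side, press the green start button that it uncovered all the way down and release it. Leave the catch open, and leave the bottle and the jar where they stand.

Things in the scene. Friction and masses are not known exactly. Their poses are not given: they have to be found in the camera images.
- carrier_grip (a point): Centre of the blue grip (22 x 22 mm, 30 mm tall) on top of the slide carrier, 156 mm above the carrier's underside, over its middle. The steel handle bar runs along the carrier's y, 31 mm below this point; a neck 10 mm square joins grip and bar. Axes are the carrier's own, z up.
- carrier_bar (a point): Centre of the carrier's 8 mm round handle bar, 125 mm above the underside. The bar runs along the carrier's y between two 6 mm uprights 94 mm apart; below it the loop is open for 71 mm down to the slides. Axes as for the grip.
- carrier: The slide carrier, loose, standing on the bench: white tray, 70 mm along its x, 100 mm along its y, with glass slides up to 50 mm high; 171 mm tall over all, about 0.25 kg. Origin at the centre of its underside, axes as for the grip.
- hook_seat (a point): Where the bar's centre lies when hung in the lowest part of the red hook: 173 mm above the bench, 8 mm above the axis of the 8 mm hook rod. Stand's axes, z up: the hook's upturned tip points to -x (roughly to the robot), the post stands 88 mm to +x; the bar should lie along y. The hook slopes up from here to tip and to post.
- hook_tip (a point): End of the hook's upturned tip, 30 mm to -x of the seat and 18 mm above it (191 mm above the bench). Bring the carrier in from the -x side with its bar above the tip and its tray below the hook, then lower it.
- stand: The drying stand, fixed: steel drip tray 130 mm wide (from x = -60 to +110 mm, rim 16 mm high), white blower 51 mm high at its +x end, and a steel post up to 195 mm that carries the red hook. Origin on the bench right below the hook's seat.
- control_box: White control box, fixed, 110 mm (x) by 160 mm (y), top 50 mm above the bench; origin at the centre of its underside. The start button lies 40 mm to its -y; two aluminium rails 24 mm high run along y at x = +-35 mm. The safety catch rides over the rails.
- catch (a joint): Position of the safety catch (m): 0 fully over the button, 0.06 at the stop, fully aside. It slides to the control box's +y, rubs with about 1.5 N and stays where it is left.
- catch_grip (a point): Centre of the black grip of the safety catch, 36 mm (x) by 14 mm (y), 34 mm tall, standing in the middle of a yellow plate 76 mm (x) by 56 mm (y), 4 mm thick. The plate's upper face lies 17 mm below this point, 79.5 mm above the bench. Axes of the control box.
- start_button (a joint): Travel of the start button (m): 0 up, 0.006 fully down. It is sprung: fully down takes 5 N, and it comes up again.
- start_button_top (a point): Centre of the top of the green round start button, 32 mm across, 72 mm above the bench when up, 3 to 4 mm below the catch's plate; axes of the control box.
- reagent_bottle: Bystander: amber bottle, 60 mm across, 130 mm tall; origin at the centre of its underside.
- sample_jar: Bystander: white jar with a blue cap, 60 mm across, 80 mm tall; origin at the centre of its underside.
Things that resemble listed ones, but are neither listed nor needed, are in the scene too. Several things have the shape of the control_box; the one meant has the colours described above.

How it is judged:
By the outcome, as a careful person would: the job done as asked, in the order asked, and still so for the second after the job is handed in, with the robot touching nothing.
It also fails if it takes over 64 s, if anything falls off the work surface, if the arm or the gripper's body presses on something with over 40 N, if the wrist force passes 120 N, or if a joint passes its speed limit or range.

## Working session

There is one attempt and no reset: what is moved stays moved. The work goes in short steps, Python scripts to look and compute and a tool call to move; the robot and the scene stay as the last step left them, time stands still between calls to the robot, and variables do not carry over. Pictures are saved under pics/ and viewed, and the job is handed in when it is done.

Besides the shell and the picture viewer there is one more tool, called as a command line: name --argument value ..., lists and objects as JSON in quotes. move_arm: Moves the arm, as the interface text tells. Shift numbers are shares of 200 mm and turn numbers shares of 0.5 rad, none past 1 either way. Its arguments: {"type":"object","properties":{"series":{"type":"array","items":{"type":"object","properties":{"translation":{"type":"array","items":{"type":"number","minimum":-1,"maximum":1}},"twist":{"type":"array","items":{"type":"number","minimum":-1,"maximum":1}}}}},"hand":{"type":"number"},"newtons":{"type":"number"}},"required":["series"]}

```bash
ls; mkdir -p pics
python3 - <<'E'
from cell import sensors, viewer
import cv2
print(sensors.get_state())
for n in ("scene","top","wrist"):
    m=viewer.camera_model(n); print(n,m)
    cv2.imwrite(f"pics/{n}0.png",viewer.get_image(n))
E
```

```text
pics
{'t': 0.0, 'joints': array([ 1.00540645e+00,  2.59200166e-01,  2.07162161e-02,  1.33370076e+00,
       -6.86244906e-06,  1.41821077e+00]), 'joint_vel': array([ 0.00155158, -0.0007333 , -0.00044257, -0.0010345 ,  0.00089723,
        0.00123936]), 'joint_torque': array([ 1.29403728e-03, -5.55640912e+01,  3.44533896e+01,  1.36360258e-02,
       -1.49465432e-04,  5.88915805e-05]), 'tcp_pos': array([220.48455018, 503.54299626, 230.64391557]), 'orientation': array([ 2.62906573e+00,  1.71871081e+00, -1.98076249e-03]), 'force': array([ 0.17618509,  0.15679351, -0.38489301]), 'ft_torque': array([-3.41459574e-02, -8.09187977e-05, -5.90704679e-02]), 'opening': 0.9990773834213577}
scene {'vfov': 46.28574529621702, 'cx': 319.03175587530643, 'cy': 201.05663102511926, 'k1': -0.08345597697869955, 'R': array([[-0.24378106,  0.96981607,  0.00525189],
       [ 0.54753464,  0.14209853, -0.8246295 ],
       [-0.80048523, -0.19815346, -0.56564883]]), 't': array([  32.2657542 , -198.79597237, 1786.35547521])}
top {'vfov': 43.13713511691236, 'cx': 319.71744066237056, 'cy': 194.62499423454938, 'k1': -0.06573292631184605, 'R': array([[-0.01950107, -0.9996343 , -0.0187345 ],
       [-0.99741981,  0.02074589, -0.06872645],
       [ 0.06908998,  0.01734593, -0.99745962]]), 't': array([ 109.79439615,  546.3866195 , 1371.42726451])}
wrist {'vfov': 69.22464052651787, 'cx': 318.9737421103582, 'cy': 202.76832604429654, 'k1': -0.02728038823313916, 'R': array([[ 0.40065685,  0.91622612, -0.00194546],
       [ 0.8793272 , -0.38392304,  0.28175659],
       [ 0.25740584, -0.1145984 , -0.95948394]]), 't': array([-547.4052256 ,  -35.85435525,  380.69136213])}
```

View pics/scene0.png

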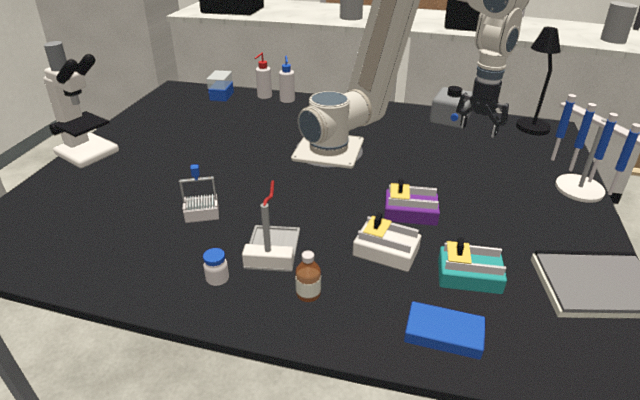

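View pics/top0.png

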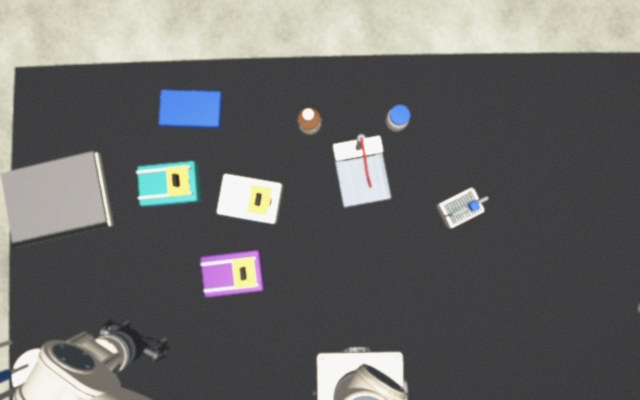

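View pics/wrist0.png

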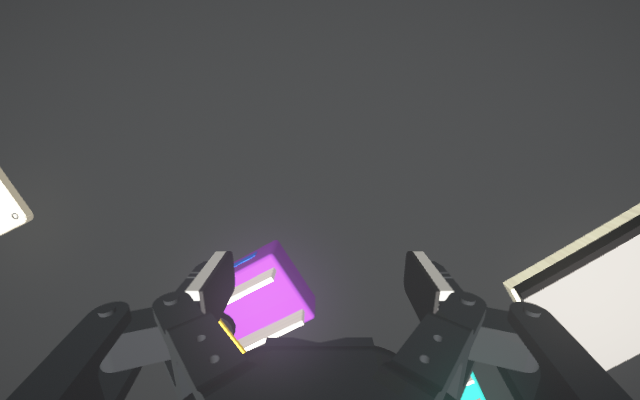

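The scene picture shows the carrier at about (200,200) with its blue grip at (195,172), and the stand at (270,235). There are three catch boxes: purple (412,200), white (388,240) and teal (472,265). White matches the description. In the top picture the carrier is at (462,207), the hook at (366,160) and the white box at (250,198). I'll crop closer.

Run:
```python
import cv2,numpy as np
s=cv2.imread("pics/scene0.png");t=cv2.imread("pics/top0.png")
def c(im,x,y,w,h,k,n):
    cv2.imwrite(n,cv2.resize(im[y:y+h,x:x+w],None,fx=k,fy=k,interpolation=cv2.INTER_CUBIC))
a=cv2.resize(s[155:230,170:270],None,fx=8,fy=8,interpolation=cv2.INTER_CUBIC);cv2.imwrite("pics/c1.png",a)
c(s,235,170,100,75,8,"pics/c2.png");c(s,345,205,100,75,8,"pics/c3.png")
c(t,425,175,80,60,10,"pics/c4.png");c(t,325,125,120,90,6,"pics/c5.png");c(t,205,160,100,75,8,"pics/c6.png")
```

```text
(no output)
```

View pics/c1.png

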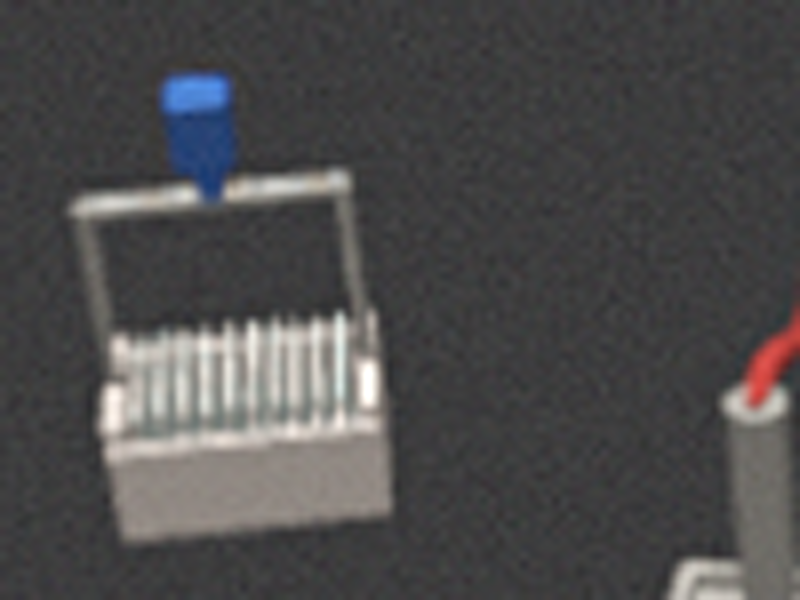

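View pics/c2.png

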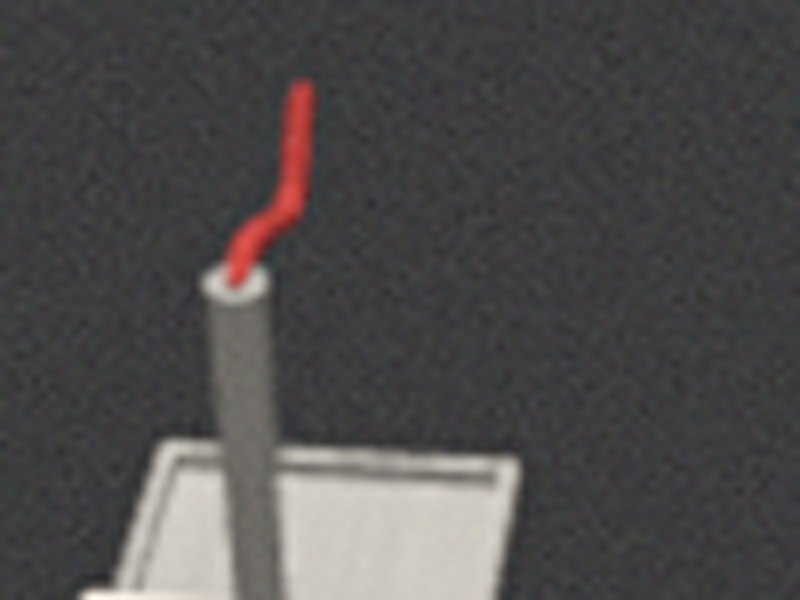

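View pics/c3.png

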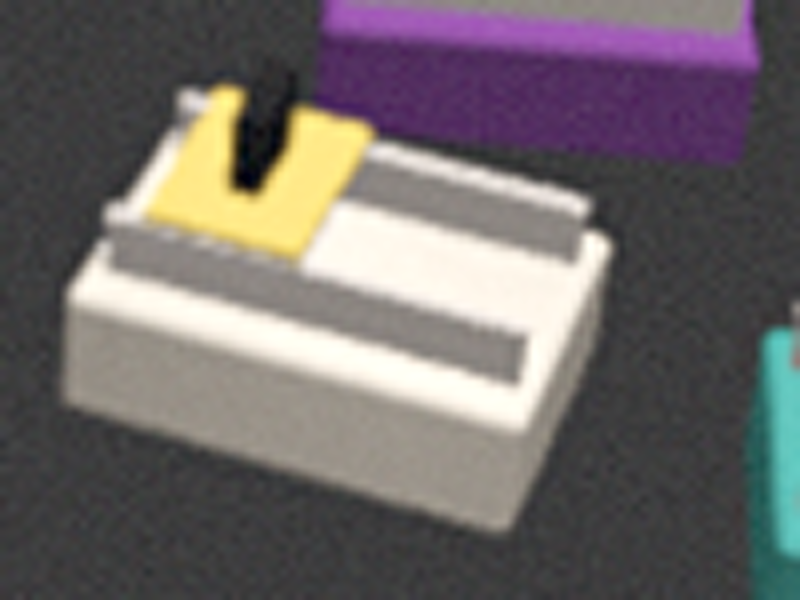

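View pics/c4.png

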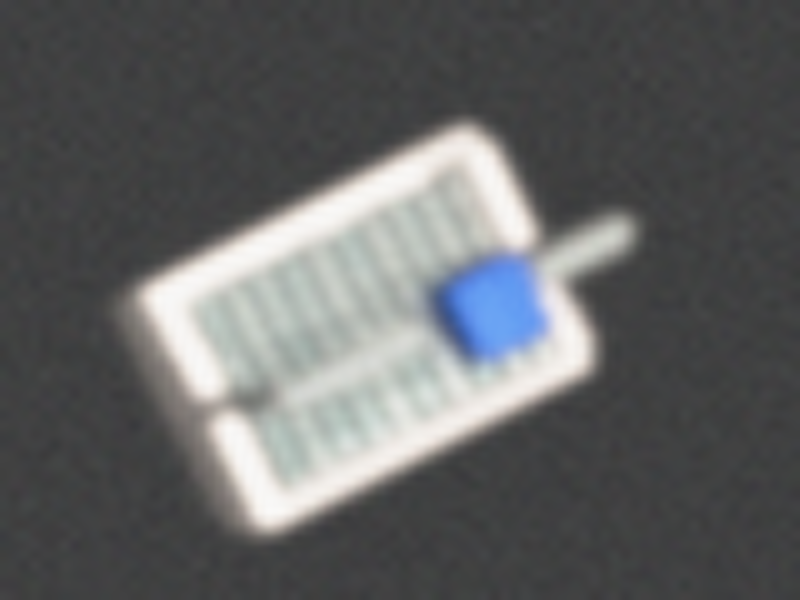

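View pics/c5.png

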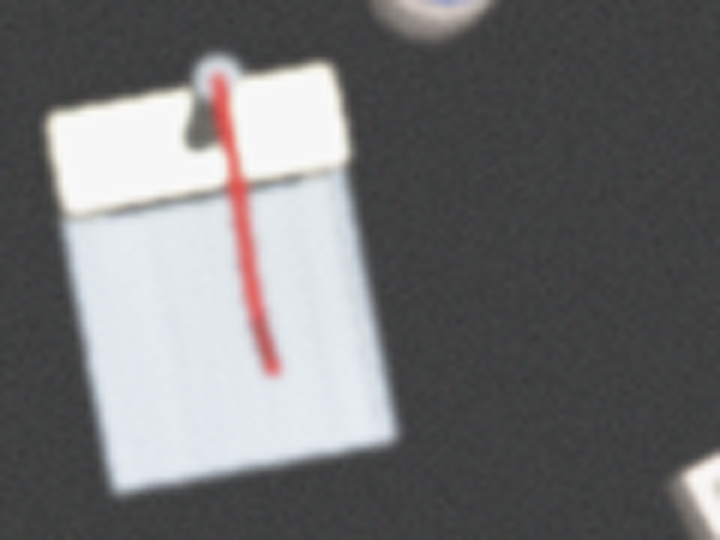

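View pics/c6.png

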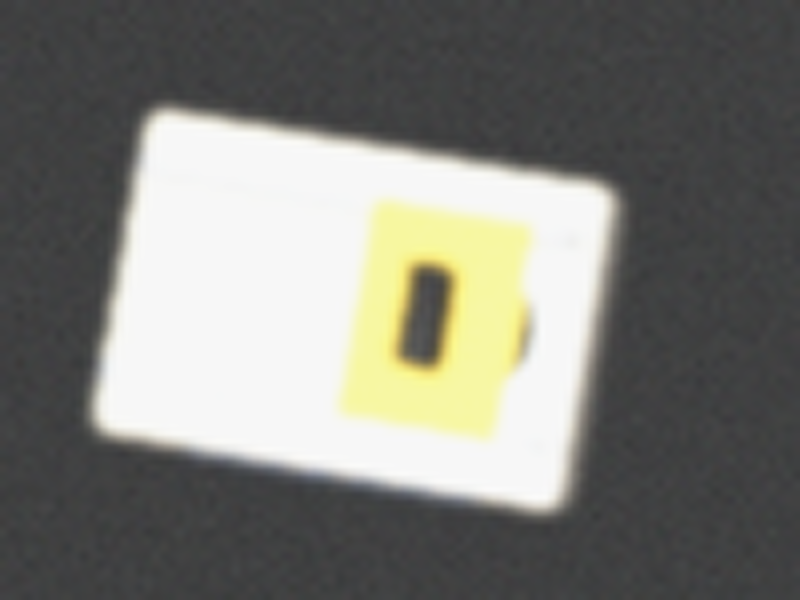

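```bash
cat > h.py <<'E'
import numpy as np, cv2
def K(m):
    f=200/np.tan(np.radians(m["vfov"])/2); return np.array([[f,0,m["cx"]],[0,f,m["cy"]],[0,0,1]])
def ray(m,uv):
    # x_d = x(1+k1 r^2): opencv model
    p=cv2.undistortPoints(np.array([[uv]],float),K(m),np.array([m["k1"],0,0,0,0.]))[0,0]
    R=np.array(m["R"]);t=np.array(m["t"])
    d=R.T@np.array([p[0],p[1],1]);return -R.T@t, d/np.linalg.norm(d)
def proj(m,X):
    r,_=cv2.Rodrigues(np.array(m["R"]))
    return cv2.projectPoints(np.array(X,float).reshape(-1,3),r,np.array(m["t"]),K(m),np.array([m["k1"],0,0,0,0.]))[0][:,0]
def tri(obs):
    A=np.zeros((3,3));b=np.zeros(3);L=[]
    for m,uv in obs:
        c,d=ray(m,uv);P=np.eye(3)-np.outer(d,d);A+=P;b+=P@c;L.append((c,P))
    X=np.linalg.solve(A,b);return X,[round(float(np.linalg.norm(P@(X-c))),1) for c,P in L]
def atz(m,uv,z):
    c,d=ray(m,uv);return c+d*(z-c[2])/d[2]
def px(p,off,k): return (np.array(p)+.5)/k-.5+np.array(off)
E
python3 - <<'E'
from h import *
from cell import viewer
S=viewer.camera_model("scene");T=viewer.camera_model("top")
c1=((170,155),8);c2=((235,170),8);c3=((345,205),8);c4=((425,175),10);c5=((325,125),6);c6=((205,160),8)
for n,s,cs,t,ct in [("griptop171",(197,95),c1,(497,303),c4),("bar-y125",(80,208),c1,(628,228),c4),("bar+y",(345,180),c1,(250,395),c4),
 ("tip183",(303,88),c2,(273,370),c5),("posttop195",(235,284),c2,(216,76),c5),
 ("pl++79",(302,260),c3,(378,202),c6),("pl+-",(148,215),c3,(530,228),c6),("pl--",(215,88),c3,(493,437),c6),("pl-+",(372,130),c3,(343,412),c6),
 ("bx++50",(518,430),c3,(150,112),c6),("bx+-",(70,300),c3,(615,188),c6),("bx-+",(610,245),c3,(98,430),c6)]:
    X,e=tri([(S,px(s,*cs)),(T,px(t,*ct))]);print(n,X.round(1),e, "atz",atz(T,px(t,*ct),X[2]).round(1))
for n,p,z in [("tray+x+y",(150,112),50)]: pass
print("stand tray front rim z16", [atz(T,px(p,*c5),16).round(1) for p in [(112,492),(398,438)]])
print("blower back z51", [atz(T,px(p,*c5),51).round(1) for p in [(48,112),(332,62),(348,160),(65,213)]])
print("carrier tray rim z~?", [atz(T,px(p,*c4),40).round(1) for p in [(470,122),(598,365),(258,535),(135,295)]])
E
```

```text
griptop171 [ 504.6 -281.1  167.2] [1.7, 1.7] atz [ 505.2 -282.8  167.2]
bar-y125 [ 524.3 -326.7  124.2] [2.8, 2.8] atz [ 525.4 -329.5  124.2]
bar+y [ 485.7 -232.7  126.7] [2.1, 2.1] atz [ 485.  -230.6  126.7]
tip183 [554.  -24.5 188.7] [1.8, 1.8] atz [554.5 -26.2 188.7]
posttop195 [673.4  -4.8 193.5] [1.3, 1.3] atz [673.8  -6.  193.5]
pl++79 [574.3 280.1  73.4] [2.3, 2.3] atz [574.7 277.7  73.4]
pl+- [564.6 228.2  74.8] [1.1, 1.1] atz [564.8 227.   74.8]
pl-- [495.5 240.1  80.5] [0.6, 0.6] atz [495.7 239.5  80.5]
pl-+ [504.4 293.   78.3] [3.6, 3.6] atz [504.9 289.3  78.3]
bx++50 [609.5 359.6  46.6] [0.1, 0.1] atz [609.5 359.5  46.6]
bx+- [579.7 204.2  45.3] [2.9, 2.9] atz [580.3 201.4  45.3]
bx-+ [501.6 380.4  43.2] [1.6, 1.6] atz [501.8 378.7  43.2]
stand tray front rim z16 [array([514.4,  34.7,  16. ]), array([536.5, -97. ,  16. ])]
blower back z51 [array([685. ,  60.7,  51. ]), array([705., -68.,  51.]), array([660.2, -73.9,  51. ]), array([638.9,  54. ,  51. ])]
carrier tray rim z~? [array([ 559.9, -314. ,   40. ]), array([ 493.3, -346.3,   40. ]), array([ 449.4, -252.1,   40. ]), array([ 514.9, -221.1,   40. ])]
```

Measured heights agree to within a few mm: grip top 167 (171 stated), bar 124 to 127, tip 189, plate about 77, box top about 45. Carrier yaw is about 0.435, stand yaw about 0.166 and box yaw about -0.18. I'm moving toward the carrier now and taking wrist views on the way.

move_arm --series '[{"translation": [0.09, -0.24, 0.05], "twist": [0, 0, 0.1]}, {"translation": [0.18, -0.48, 0.1], "twist": [0, 0, 0.2]}, {"translation": [0.27, -0.72, 0.1], "twist": [0, 0, 0.3]}, {"translation": [0.36, -0.98, 0.1], "twist": [0, 0, 0.42]}, {"translation": [0.36, -0.98, 0.1], "twist": [0, 0, 0.42]}]' --hand 60

```text
t: 0.65
tcp_pos: [293.3, 304.4, 251.5]
orientation: [2.435, 1.983, -0.0]
force: [0.4, 0.2, 0.6]
opening: 0.699
```

```bash
cat > w.py <<'E'
import sys,pickle,cv2
from cell import sensors, viewer
m=viewer.camera_model("wrist");im=viewer.get_image("wrist");n=sys.argv[1]
cv2.imwrite(f"pics/{n}.png",im);pickle.dump(m,open(f"pics/{n}.pkl","wb"))
s=sensors.get_state();print(s["t"],s["tcp_pos"].round(1),s["orientation"].round(3),s["force"].round(1),s["opening"])
E
python3 w.py w1
```

```text
0.7 [293.4 305.  251.5] [2.438 1.981 0.   ] [-0.6 -0.   1.2] 0.7030037662767853
```

View pics/w1.png

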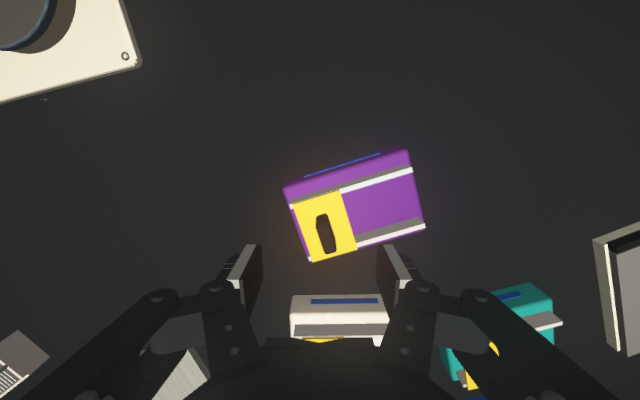

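The view shows the purple decoy at (355,205) and the edge of the white box at (340,315). I'll keep going.

move_arm --series '[{"translation": [0.09, -0.24, 0], "twist": [0, 0, 0.1]}, {"translation": [0.18, -0.48, 0], "twist": [0, 0, 0.2]}, {"translation": [0.27, -0.72, 0], "twist": [0, 0, 0.3]}, {"translation": [0.35, -0.97, 0], "twist": [0, 0, 0.42]}]'

```text
t: 1.1
tcp_pos: [361.2, 119.0, 251.3]
orientation: [-2.21, -2.233, -0.001]
force: [1.5, -0.2, 0.7]
opening: 0.706
```

move_arm --series '[{"translation": [0.09, -0.24, 0], "twist": [0, 0, 0.1]}, {"translation": [0.18, -0.48, 0], "twist": [0, 0, 0.2]}, {"translation": [0.27, -0.72, 0], "twist": [0, 0, 0.3]}, {"translation": [0.35, -0.97, 0], "twist": [0, 0, 0.42]}]'

```text
t: 1.5
tcp_pos: [429.8, -69.7, 251.2]
orientation: [1.965, 2.451, 0.001]
force: [0.8, 1.0, 0.3]
opening: 0.707
```

move_arm --series '[{"translation": [0.09, -0.24, 0], "twist": [0, 0, 0.1]}, {"translation": [0.18, -0.48, 0], "twist": [0, 0, 0.2]}, {"translation": [0.27, -0.72, 0], "twist": [0, 0, 0.3]}, {"translation": [0.36, -0.98, 0], "twist": [0, 0, 0.43]}, {"translation": [0.36, -0.98, 0], "twist": [0, 0, 0.43]}, {"translation": [0.36, -0.98, 0], "twist": [0, 0, 0.43]}]'

```text
t: 2.1
tcp_pos: [501.6, -265.0, 249.8]
orientation: [-1.695, -2.642, -0.001]
force: [-0.4, 0.1, -0.4]
opening: 0.701
```

```bash
python3 w.py w2
```

```text
2.15 [ 501.2 -263.7  250.4] [-1.694e+00 -2.644e+00 -1.000e-03] [-0.6  1.1  1.1] 0.700413865684947
```

View pics/w2.png

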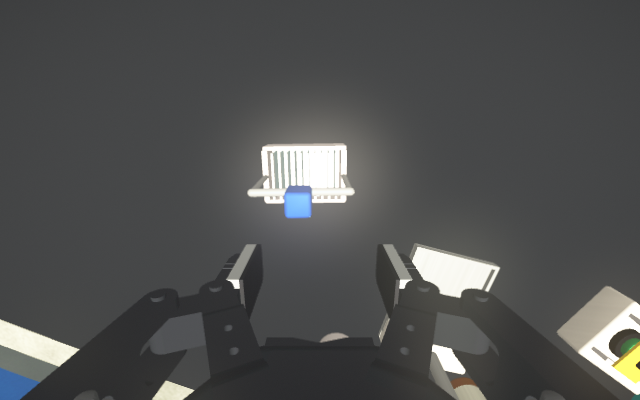

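The wrist view shows the carrier with its blue grip at (298,202) and the bar from (250,192) to (352,191). I'll enlarge this.

Run:
```python
import cv2
t=cv2.imread("pics/w2.png")
cv2.imwrite("pics/c7.png",cv2.resize(t[135:225,240:360],None,fx=6,fy=6,interpolation=cv2.INTER_CUBIC))
```

```text
(no output)
```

View pics/c7.png

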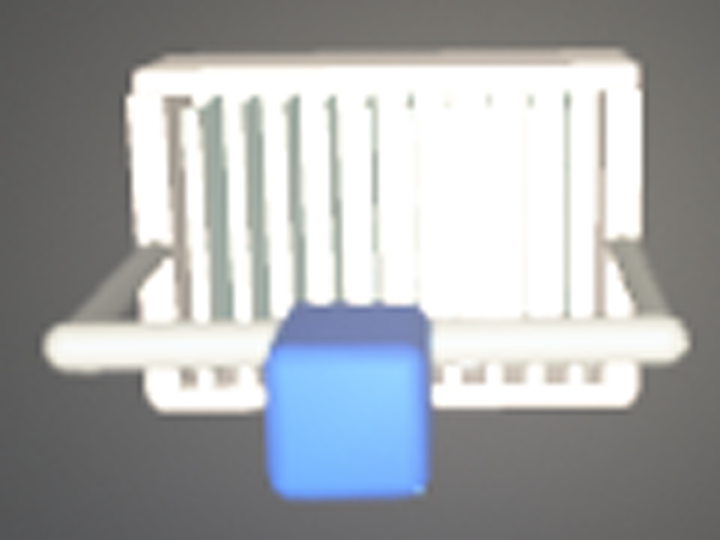

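Run:
```python
from h import *
import pickle
from cell import viewer
S=viewer.camera_model("scene");T=viewer.camera_model("top");W=pickle.load(open("pics/w2.pkl","rb"))
c1=((170,155),8);c4=((425,175),10);c7=((240,135),6)
for n,s,t,w,z in [("grip",(197,95),(497,303),(349,421),171),("bar-",(80,208),(628,228),(47,346),125),("bar+",(345,180),(250,395),(686,340),125)]:
    O=[(S,px(s,*c1)),(T,px(t,*c4)),(W,px(w,*c7))]
    X,e=tri(O);print(n,X.round(1),e,"W@z",atz(W,O[2][1],z).round(1),"T@z",atz(T,O[1][1],z).round(1), tri(O[1:])[0].round(1),tri([O[0],O[2]])[0].round(1))
a=atz(W,px((47,346),*c7),125);b=atz(W,px((686,340),*c7),125);d=b-a;print(np.linalg.norm(d),np.arctan2(-d[0],d[1]),(a+b)/2)
```

```text
grip [ 503.9 -282.2  166.2] [2.1, 1.6, 1.1] W@z [ 502.1 -283.5  171. ] T@z [ 505.1 -281.7  171. ] [ 504.9 -283.4  163.5] [ 503.  -281.9  165.8]
bar- [ 524.4 -327.9  124. ] [3.8, 1.9, 2.0] W@z [ 524.7 -329.7  125. ] T@z [ 525.4 -329.2  125. ] [ 525.5 -329.9  122.7] [ 523.8 -327.2  123.6]
bar+ [ 483.3 -235.   123.4] [2.0, 3.9, 2.6] W@z [ 481.4 -237.5  125. ] T@z [ 485.  -231.1  125. ] [ 484.8 -234.4  109.8] [ 481.6 -237.3  123.9]
101.78659173282497 0.4396653848513919 [ 503.08436646 -283.59815853  125.        ]
```

move_arm --series '[{"translation": [0.01, -0.095, 0], "twist": [0, 0, 0.02]}, {"translation": [0.01, -0.095, -0.1], "twist": [0, 0, 0.02]}, {"translation": [0.01, -0.095, -0.25], "twist": [0, 0, 0.02]}, {"translation": [0.01, -0.095, -0.35], "twist": [0, 0, 0.02]}, {"translation": [0.01, -0.095, -0.35], "twist": [0, 0, 0.02]}]'

```text
t: 2.65
tcp_pos: [501.8, -280.4, 179.4]
orientation: [-1.676, -2.652, -0.001]
force: [-1.7, -0.1, 0.4]
opening: 0.696
```

```bash
python3 w.py w3
```

```text
2.7 [ 502.5 -281.1  181.2] [-1.678e+00 -2.654e+00 -1.000e-03] [-1.1  0.3  1. ] 0.7072659868117923
```

View pics/w3.png

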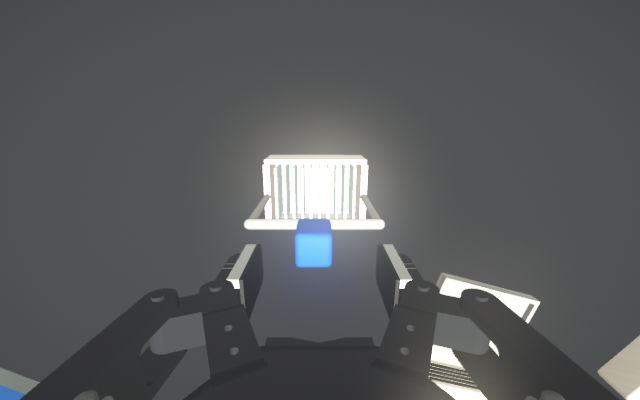

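The grip top is at (314,250), between the fingers at (250) and (390), and the bar runs level in the image. I'll recompute the offset.

Run:
```python
from h import *
import pickle
W2=pickle.load(open("pics/w2.pkl","rb"));W=pickle.load(open("pics/w3.pkl","rb"));c7=((240,135),6)
for w3,w2,z in [((314,250),(349,421),171),((249,224.5),(47,346),125),((380,224),(686,340),125)]:
    print(atz(W,w3,z).round(1),tri([(W,w3),(W2,px(w2,*c7))])[0].round(1))
```

```text
[ 502.  -283.5  171. ] [ 502.2 -283.4  170.5]
[ 524.  -326.1  125. ] [ 520.6 -326.9  134.7]
[ 482.8 -240.   125. ] [ 484.4 -235.5  113.8]
```

Two wrist views put the grip top at z 170.5, which agrees with 171. I'll lower and grip.

move_arm --series '[{"translation": [0, -0.01, -0.1], "twist": [0, 0, 0]}, {"translation": [0, -0.01, -0.2], "twist": [0, 0, 0]}, {"translation": [0, -0.01, -0.2], "twist": [0, 0, 0]}, {"translation": [0, -0.01, -0.2], "twist": [0, 0, 0]}]'

```text
t: 3.1
tcp_pos: [503.3, -284.9, 142.9]
orientation: [1.679, 2.654, -0.0]
force: [0.2, -0.4, -0.4]
opening: 0.706
```

move_arm --series '[{"translation": [0, 0, 0], "twist": [0, 0, 0]}, {"translation": [0, 0, 0], "twist": [0, 0, 0]}, {"translation": [0, 0, 0], "twist": [0, 0, 0]}, {"translation": [0, 0, 0], "twist": [0, 0, 0]}, {"translation": [0, 0, 0], "twist": [0, 0, 0]}, {"translation": [0, 0, 0], "twist": [0, 0, 0]}, {"translation": [0, 0, 0], "twist": [0, 0, 0]}, {"translation": [0, 0, 0], "twist": [0, 0, 0]}, {"translation": [0, 0, 0], "twist": [0, 0, 0]}, {"translation": [0, 0, 0], "twist": [0, 0, 0]}]' --hand 0 --newtons 50

```text
t: 4.1
tcp_pos: [503.0, -285.1, 142.2]
orientation: [1.68, 2.654, 0.001]
force: [-0.9, 2.9, 6.4]
opening: 0.248
```

```bash
python3 w.py w4
```

```text
4.15 [ 503.  -285.1  142.2] [1.679e+00 2.654e+00 1.000e-03] [-0.2  2.4  5.6] 0.24811849926358606
```

View pics/w4.png

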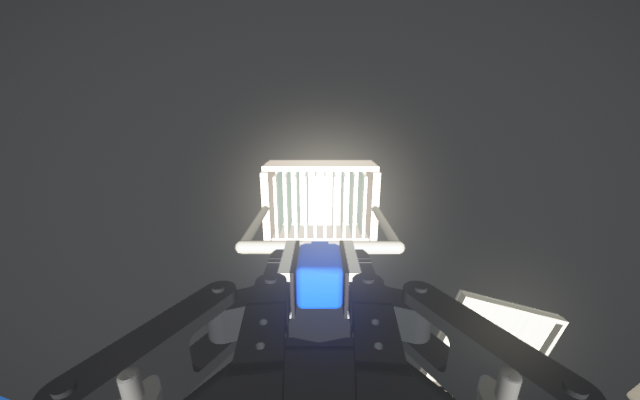

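Gripped: the opening is about 21 mm, and the grip is at (320,275) between the pads. I'll lift and check.

move_arm --series '[{"translation": [0, 0, 0.05], "twist": [0, 0, 0]}, {"translation": [0, 0, 0.15], "twist": [0, 0, 0]}, {"translation": [0, 0, 0.25], "twist": [0, 0, 0]}, {"translation": [0, 0, 0.35], "twist": [0, 0, 0]}, {"translation": [0, 0, 0.42], "twist": [0, 0, 0]}, {"translation": [0, 0, 0.46], "twist": [0, 0, 0]}, {"translation": [0, 0, 0.46], "twist": [0, 0, 0]}]'

```text
t: 4.85
tcp_pos: [503.0, -285.5, 234.3]
orientation: [1.679, 2.653, -0.0]
force: [-0.2, 0.2, -4.0]
opening: 0.249
```

move_arm --series '[{"translation": [0, 0.05, 0], "twist": [0, 0, -0.02]}, {"translation": [0.01, 0.15, 0], "twist": [0, 0, -0.06]}, {"translation": [0.02, 0.27, 0], "twist": [0, 0, -0.14]}, {"translation": [0.02, 0.4, 0], "twist": [0, 0, -0.22]}, {"translation": [0.02, 0.53, 0], "twist": [0, 0, -0.3]}, {"translation": [0.02, 0.66, 0], "twist": [0, 0, -0.38]}, {"translation": [0.02, 0.78, 0], "twist": [0, 0, -0.46]}, {"translation": [0.02, 0.87, 0], "twist": [0, 0, -0.52]}, {"translation": [0.02, 0.93, 0], "twist": [0, 0, -0.55]}, {"translation": [0.02, 0.95, 0], "twist": [0, 0, -0.55]}, {"translation": [0.02, 0.95, 0], "twist": [0, 0, -0.55]}]'

```text
t: 5.95
tcp_pos: [506.4, -94.5, 232.8]
orientation: [-2.026, -2.4, 0.001]
force: [0.3, -0.2, -3.0]
opening: 0.248
```

```bash
python3 w.py w5
```

```text
6.0 [506.6 -95.1 232.9] [-2.027e+00 -2.400e+00  1.000e-03] [ 0.7 -0.5 -3. ] 0.24747067454257501
```

View pics/w5.png

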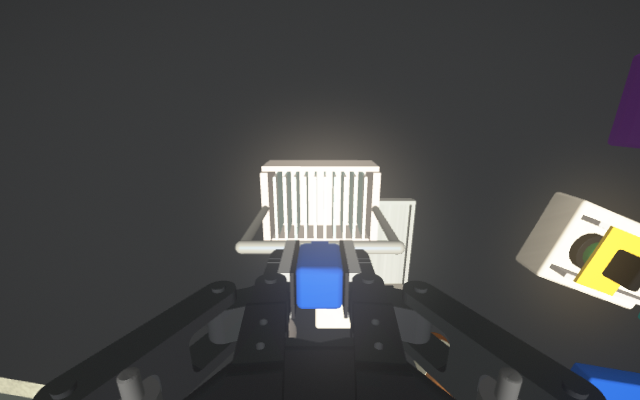

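The carrier is held upright and weighs about 3 N at the wrist. I'll move to the front of the hook.

move_arm --series '[{"translation": [0.01, 0.08, 0], "twist": [0, 0, 0]}, {"translation": [0.02, 0.2, 0], "twist": [0, 0, 0]}, {"translation": [0.02, 0.28, 0], "twist": [0, 0, 0]}, {"translation": [0.02, 0.31, 0], "twist": [0, 0, 0]}, {"translation": [0.02, 0.31, 0], "twist": [0, 0, 0]}]'

```text
t: 6.5
tcp_pos: [510.8, -33.3, 233.1]
orientation: [-2.027, -2.4, 0.0]
force: [-0.4, -0.4, -3.6]
opening: 0.246
```

```bash
python3 w.py w6
python3 - <<'E'
import cv2
from cell import viewer
s=viewer.get_image("scene");t=viewer.get_image("top")
cv2.imwrite("pics/s6.png",s);cv2.imwrite("pics/t6.png",t)
cv2.imwrite("pics/s6c.png",cv2.resize(s[130:280,190:350],None,fx=5,fy=4*5/4,interpolation=cv2.INTER_CUBIC)[:600])
cv2.imwrite("pics/t6c.png",cv2.resize(t[125:245,315:455],None,fx=5,fy=5,interpolation=cv2.INTER_CUBIC))
E
```

```text
6.55 [510.8 -33.7 233.2] [ 2.028e+00  2.399e+00 -1.000e-03] [ 0.9  0.1 -2.8] 0.24836456096377363
```

View pics/s6c.png

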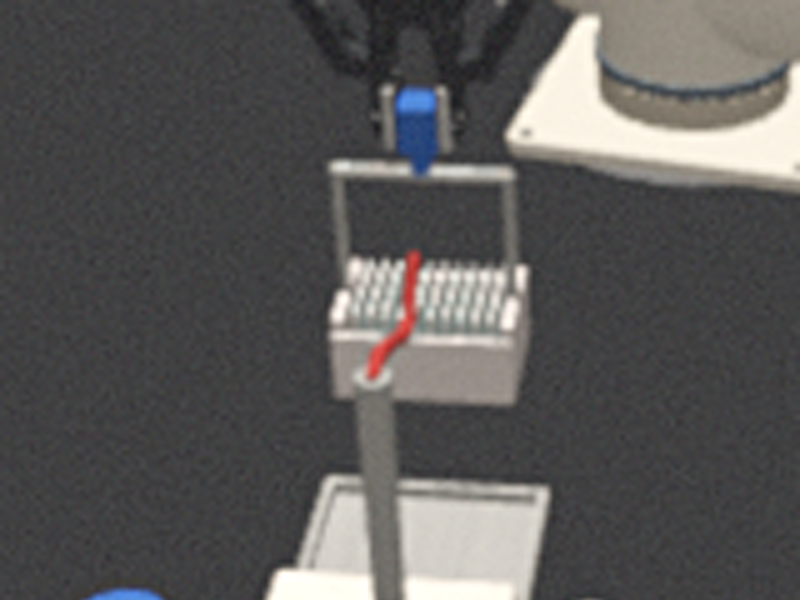

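View pics/t6c.png

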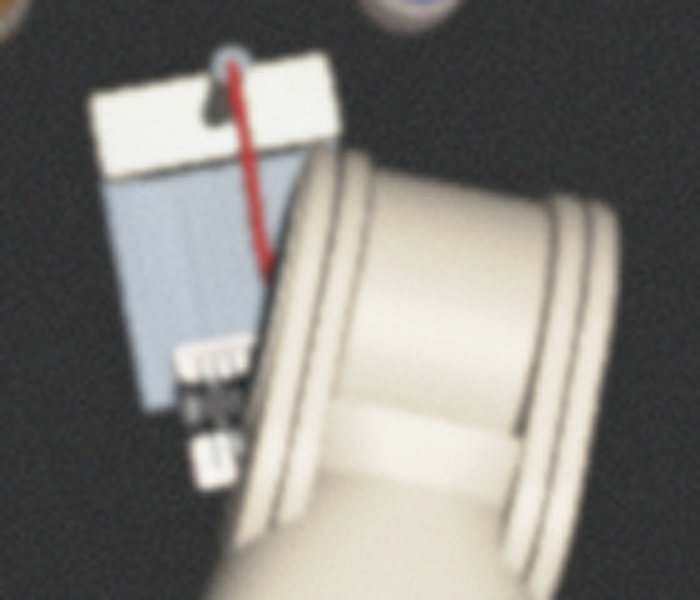

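Run:
```python
from h import *
from cell import viewer
S=viewer.camera_model("scene");T=viewer.camera_model("top")
y=np.array([-np.sin(.168),np.cos(.168),0]);x=np.array([np.cos(.168),np.sin(.168),0])
c=np.array([510.8,-33.5,216.])
u=lambda P:((proj(S,P)-np.array([190,130])+.5)*5-.5).round(0)
ut=lambda P:((proj(T,P)-np.array([315,125])+.5)*5-.5).round(0)
print("pred bar ends",u([c-50*y,c+50*y]))
s=np.array([585.2,-20.3,173])
print("tip,post",u([s-30*x+[0,0,18],s+88*x+[0,0,22]]),ut([s-30*x+[0,0,18],s+88*x+[0,0,22],s]))
```

```text
pred bar ends [[327. 165.]
 [510. 172.]]
tip,post [[408. 252.]
 [368. 373.]] [[276. 306.]
 [229.  66.]
 [261. 249.]]
```

Bar and hook show the same offset of about 1 px in the scene view compared with the robot-frame prediction. So the alignment is consistent, and I'll bring it over the seat.

move_arm --series '[{"translation": [0.04, 0.007, 0], "twist": [0, 0, 0]}, {"translation": [0.12, 0.02, 0], "twist": [0, 0, 0]}, {"translation": [0.22, 0.04, 0], "twist": [0, 0, 0]}, {"translation": [0.32, 0.056, 0], "twist": [0, 0, 0]}, {"translation": [0.37, 0.065, 0], "twist": [0, 0, 0]}, {"translation": [0.37, 0.065, 0], "twist": [0, 0, 0]}, {"translation": [0.37, 0.065, 0], "twist": [0, 0, 0]}]'

```text
t: 7.35
tcp_pos: [584.4, -20.4, 232.9]
orientation: [-2.028, -2.398, 0.001]
force: [-0.2, -1.0, -2.3]
opening: 0.248
```

move_arm --series '[{"translation": [0, 0, -0.04], "twist": [0, 0, 0]}, {"translation": [0, 0, -0.1], "twist": [0, 0, 0]}, {"translation": [0, 0, -0.15], "twist": [0, 0, 0]}, {"translation": [0, 0, -0.18], "twist": [0, 0, 0]}, {"translation": [0, 0, -0.18], "twist": [0, 0, 0]}, {"translation": [0, 0, -0.18], "twist": [0, 0, 0]}]'

```text
t: 7.95
tcp_pos: [584.8, -20.3, 197.3]
orientation: [-2.028, -2.399, 0.0]
force: [0.6, -0.1, -2.6]
opening: 0.245
```

```bash
python3 w.py w7
python3 - <<'E'
import cv2
from cell import viewer
s=viewer.get_image("scene");t=viewer.get_image("top")
cv2.imwrite("pics/s7.png",s);cv2.imwrite("pics/t7.png",t)
cv2.imwrite("pics/s7c.png",cv2.resize(s[150:250,220:340],None,fx=6,fy=6,interpolation=cv2.INTER_CUBIC)[:600])
E
```

```text
8.0 [584.9 -20.3 197.6] [2.028 2.399 0.   ] [ 1.  -0.6 -2.7] 0.24581042644480475
```

View pics/s7c.png

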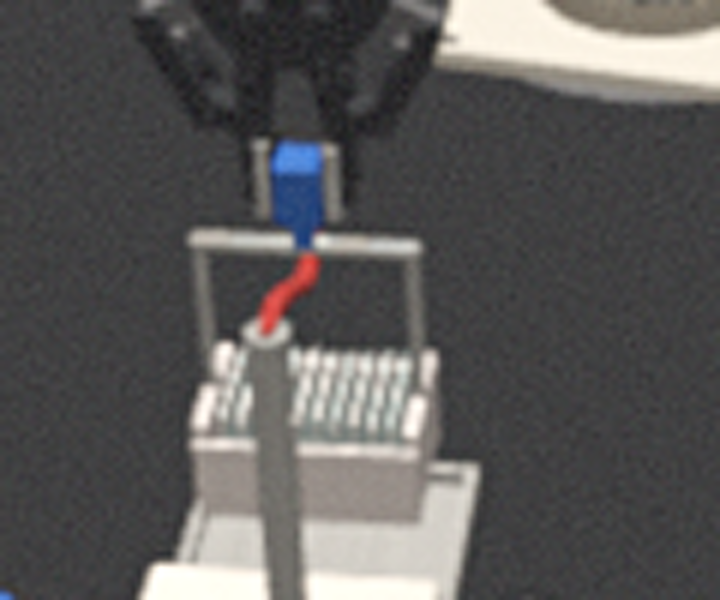

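View pics/w7.png

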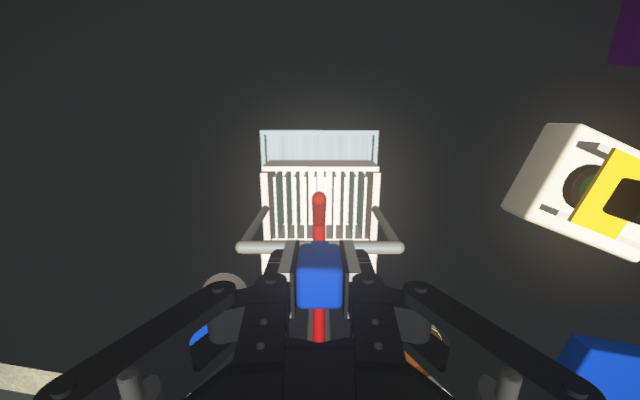

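The hook tip is at (319,200), centred on the neck, and the rod passes under the middle of the bar. I'll check the tip's position from this view, then lower.

Run:
```python
from h import *
import pickle
W=pickle.load(open("pics/w7.pkl","rb"))
print(atz(W,(319,200),191).round(1))
```

```text
[553.8 -26.2 191. ]
```

move_arm --series '[{"translation": [0, 0, -0.01], "twist": [0, 0, 0]}, {"translation": [0, 0, -0.02], "twist": [0, 0, 0]}, {"translation": [0, 0, -0.025], "twist": [0, 0, 0]}, {"translation": [0, 0, -0.03], "twist": [0, 0, 0]}, {"translation": [0, 0, -0.03], "twist": [0, 0, 0]}]'

```text
t: 8.6
tcp_pos: [584.7, -20.2, 191.1]
orientation: [-2.028, -2.399, 0.0]
force: [-0.0, -0.8, -2.9]
opening: 0.248
```

move_arm --series '[{"translation": [0, 0, -0.003], "twist": [0, 0, 0]}, {"translation": [0, 0, -0.006], "twist": [0, 0, 0]}, {"translation": [0, 0, -0.01], "twist": [0, 0, 0]}, {"translation": [0, 0, -0.01], "twist": [0, 0, 0]}]'

```text
t: 9.0
tcp_pos: [584.9, -20.3, 189.6]
orientation: [2.028, 2.399, 0.0]
force: [-0.7, 0.1, 0.1]
opening: 0.25
```

move_arm --series '[{"translation": [0, 0, -0.002], "twist": [0, 0, 0]}, {"translation": [0, 0, -0.002], "twist": [0, 0, 0]}, {"translation": [0, 0, -0.002], "twist": [0, 0, 0]}]'

```text
t: 9.3
tcp_pos: [584.9, -20.2, 189.3]
orientation: [2.028, 2.399, 0.001]
force: [-1.5, 0.1, 4.2]
opening: 0.25
```

move_arm --series '[{"translation": [0, 0, 0], "twist": [0, 0, 0]}, {"translation": [0, 0, 0], "twist": [0, 0, 0]}, {"translation": [0, 0, 0], "twist": [0, 0, 0]}, {"translation": [0, 0, 0], "twist": [0, 0, 0]}, {"translation": [0, 0, 0], "twist": [0, 0, 0]}, {"translation": [0, 0, 0], "twist": [0, 0, 0]}]' --hand 45

```text
t: 9.9
tcp_pos: [584.8, -20.2, 188.8]
orientation: [-2.028, -2.399, 0.0]
force: [-0.1, 0.2, -0.1]
opening: 0.524
```

```bash
python3 w.py w8
python3 - <<'E'
import cv2
from cell import viewer
s=viewer.get_image("scene")
cv2.imwrite("pics/s8c.png",cv2.resize(s[150:250,220:340],None,fx=6,fy=6,interpolation=cv2.INTER_CUBIC)[:600])
E
```

```text
9.95 [584.8 -20.3 188.8] [-2.028 -2.399  0.   ] [-0.3 -0.1  0. ] 0.5274663712908052
```

View pics/s8c.png

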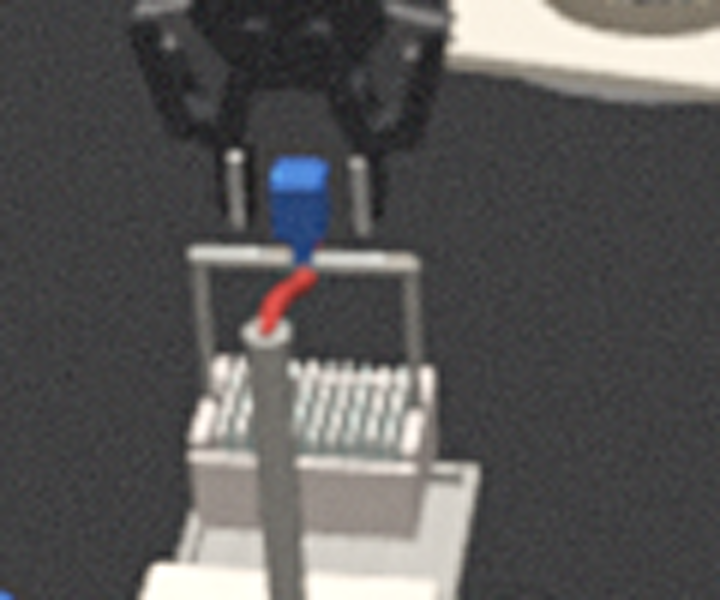

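View pics/w8.png

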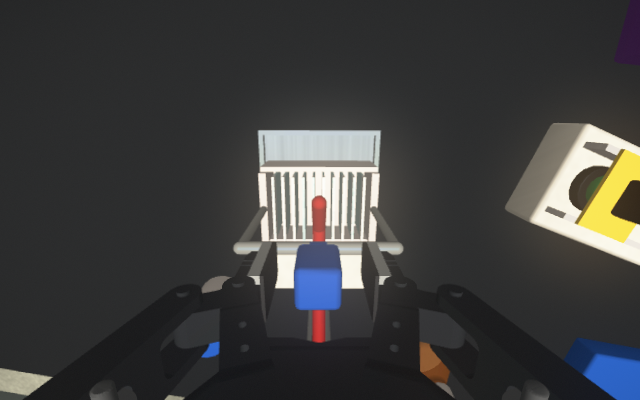

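The carrier hangs level with the fingers clear of it. I'll back straight up.

move_arm --series '[{"translation": [0, 0, 0.03], "twist": [0, 0, 0]}, {"translation": [0, 0, 0.1], "twist": [0, 0, 0]}, {"translation": [0, 0, 0.2], "twist": [0, 0, 0]}, {"translation": [0, 0, 0.3], "twist": [0, 0, 0]}, {"translation": [0, 0, 0.36], "twist": [0, 0, 0]}, {"translation": [0, 0, 0.36], "twist": [0, 0, 0]}]'

```text
t: 10.6
tcp_pos: [585.4, -20.4, 262.7]
orientation: [2.027, 2.397, 0.002]
force: [-1.2, 0.4, -0.3]
opening: 0.529
```

move_arm --series '[{"translation": [-0.06, 0.2, 0], "twist": [0, 0, -0.1]}, {"translation": [-0.12, 0.42, 0], "twist": [0, 0, -0.22]}, {"translation": [-0.18, 0.64, 0], "twist": [0, 0, -0.34]}, {"translation": [-0.25, 0.86, 0], "twist": [0, 0, -0.46]}, {"translation": [-0.25, 0.95, 0], "twist": [0, 0, -0.58]}, {"translation": [-0.25, 0.95, 0], "twist": [0, 0, -0.69]}, {"translation": [-0.25, 0.95, 0], "twist": [0, 0, -0.69]}]'

```text
t: 11.3
tcp_pos: [534.3, 170.5, 259.9]
orientation: [-2.409, -2.016, 0.002]
force: [0.5, -0.7, 0.7]
opening: 0.529
```

```bash
python3 w.py w9
```

```text
11.35 [534.5 170.  260.1] [-2.408e+00 -2.017e+00  2.000e-03] [ 0.7 -0.6  0.3] 0.5233426738942769
```

View pics/w9.png

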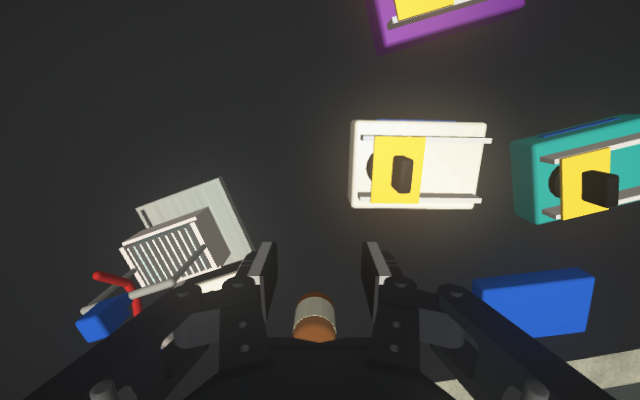

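The hung carrier is at (165,260), and the white box at (420,165) with the black catch grip at (402,174). I'll enlarge it.

Run:
```python
import cv2
t=cv2.imread("pics/w9.png")
cv2.imwrite("pics/c9.png",cv2.resize(t[110:220,340:500],None,fx=5,fy=5,interpolation=cv2.INTER_CUBIC))
```

```text
(no output)
```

View pics/c9.png

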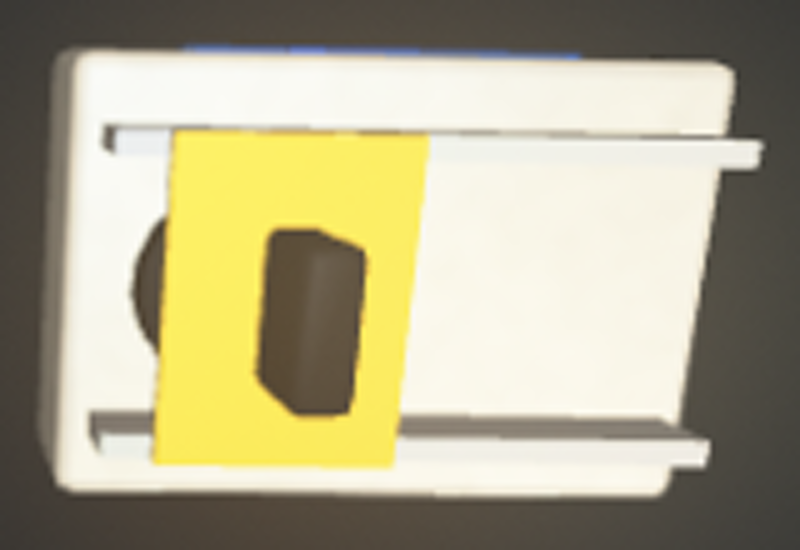

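Run:
```python
from h import *
import pickle
from cell import viewer
W=pickle.load(open("pics/w9.pkl","rb"));T=viewer.camera_model("top");S=viewer.camera_model("scene")
c9=((340,110),5);c6=((205,160),8);c3=((345,205),8)
w=[(175,130),(430,133),(393,467),(153,464)] # --, -+, ++, +-
t=[(493,437),(343,412),(378,202),(530,228)]
s=[(215,88),(372,130),(302,260),(148,215)]
P=np.array([atz(W,px(a,*c9),79.5) for a in w]);print(P.round(1),P.mean(0).round(1))
Q=np.array([tri([(W,px(a,*c9)),(T,px(b,*c6))])[0] for a,b in zip(w,t)]);print(Q.round(1),Q.mean(0).round(1))
Q=np.array([tri([(W,px(a,*c9)),(S,px(b,*c3))])[0] for a,b in zip(w,s)]);print(Q.round(1),Q.mean(0).round(1))
d=(P[1]+P[2]-P[0]-P[3])/2;print(np.linalg.norm(d),np.arctan2(-d[0],d[1]));d=(P[3]+P[2]-P[0]-P[1])/2;print(np.linalg.norm(d),np.arctan2(d[1],d[0]))
b=[(80,52),(735,65),(665,495),(65,490)]
print(np.array([atz(W,px(a,*c9),50) for a in b]).round(1))
r=[(107,128),(765,143),(705,467),(95,450)]
print("rails",np.array([atz(W,px(a,*c9),74) for a in r]).round(1))
```

```text
[[490.3 238.4  79.5]
 [500.6 293.6  79.5]
 [575.6 279.2  79.5]
 [565.  223.9  79.5]] [532.9 258.8  79.5]
[[496.9 248.7  14.2]
 [501.8 288.4  91. ]
 [573.  276.2  87.7]
 [564.3 225.   81.7]] [534.  259.6  68.6]
[[490.4 239.5  76.7]
 [500.8 295.5  76.3]
 [576.8 281.5  75.6]
 [565.9 226.9  75.6]] [533.5 260.9  76. ]
56.18563610355308 -0.18667301351549856
76.21579548069063 -0.19019676993878182
[[471.2 223.7  50. ]
 [500.7 377.   50. ]
 [605.8 356.9  50. ]
 [577.3 204.7  50. ]]
rails [[487.7 224.5  74. ]
 [516.3 370.1  74. ]
 [590.7 354.8  74. ]
 [560.9 211.6  74. ]]
```

The plate measures 56 x 76 mm as stated. It is centred at (533,259) with yaw -0.188, and the catch starts at about 8 mm. I'll move over it and down.

move_arm --series '[{"translation": [0, 0.15, 0], "twist": [0, 0, -0.024]}, {"translation": [-0.007, 0.32, 0], "twist": [0, 0, -0.024]}, {"translation": [-0.007, 0.445, -0.05], "twist": [0, 0, -0.024]}, {"translation": [-0.007, 0.445, -0.25], "twist": [0, 0, -0.024]}, {"translation": [-0.007, 0.445, -0.45], "twist": [0, 0, -0.024]}, {"translation": [-0.007, 0.445, -0.6], "twist": [0, 0, -0.024]}, {"translation": [-0.007, 0.445, -0.6], "twist": [0, 0, -0.024]}, {"translation": [-0.007, 0.445, -0.6], "twist": [0, 0, -0.024]}]'

```text
t: 12.15
tcp_pos: [533.6, 258.2, 141.3]
orientation: [-2.422, -2.001, 0.001]
force: [0.3, -0.6, 0.3]
opening: 0.525
```

```bash
python3 w.py w10
```

```text
12.2 [534.2 258.5 142.3] [2.422e+00 2.000e+00 2.000e-03] [-0.2  0.8  1.6] 0.5262095497257456
```

View pics/w10.png

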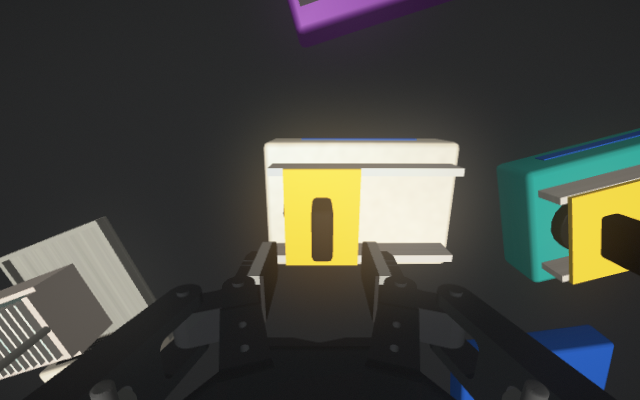

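The catch grip at (322,230) is centred between the fingers. I'll lower and close.

move_arm --series '[{"translation": [0, 0, -0.1], "twist": [0, 0, 0]}, {"translation": [0, 0, -0.2], "twist": [0, 0, 0]}, {"translation": [0, 0, -0.25], "twist": [0, 0, 0]}, {"translation": [0, 0, -0.27], "twist": [0, 0, 0]}, {"translation": [0, 0, -0.27], "twist": [0, 0, 0]}]'

```text
t: 12.7
tcp_pos: [533.8, 258.8, 87.6]
orientation: [2.422, 2.001, 0.001]
force: [0.3, -0.6, 0.7]
opening: 0.521
```

move_arm --series '[{"translation": [0, 0, 0], "twist": [0, 0, 0]}, {"translation": [0, 0, 0], "twist": [0, 0, 0]}, {"translation": [0, 0, 0], "twist": [0, 0, 0]}, {"translation": [0, 0, 0], "twist": [0, 0, 0]}, {"translation": [0, 0, 0], "twist": [0, 0, 0]}, {"translation": [0, 0, 0], "twist": [0, 0, 0]}, {"translation": [0, 0, 0], "twist": [0, 0, 0]}, {"translation": [0, 0, 0], "twist": [0, 0, 0]}]' --hand 0 --newtons 25

```text
t: 13.5
tcp_pos: [533.8, 258.9, 87.8]
orientation: [2.421, 2.001, 0.002]
force: [-1.2, 0.2, 5.9]
opening: 0.159
```

move_arm --series '[{"translation": [0.005, 0.025, 0], "twist": [0, 0, 0]}, {"translation": [0.014, 0.075, 0], "twist": [0, 0, 0]}, {"translation": [0.024, 0.125, 0], "twist": [0, 0, 0]}, {"translation": [0.034, 0.18, 0], "twist": [0, 0, 0]}, {"translation": [0.043, 0.225, 0], "twist": [0, 0, 0]}, {"translation": [0.043, 0.225, 0], "twist": [0, 0, 0]}]'

```text
t: 14.1
tcp_pos: [542.7, 305.0, 87.9]
orientation: [2.421, 2.002, 0.004]
force: [0.4, 0.9, 6.0]
opening: 0.16
```

move_arm --series '[{"translation": [0.002, 0.01, 0], "twist": [0, 0, 0]}, {"translation": [0.004, 0.02, 0], "twist": [0, 0, 0]}, {"translation": [0.005, 0.026, 0], "twist": [0, 0, 0]}, {"translation": [0.005, 0.026, 0], "twist": [0, 0, 0]}]'

```text
t: 14.5
tcp_pos: [543.5, 309.2, 87.9]
orientation: [2.421, 2.001, 0.002]
force: [-0.1, 0.0, 5.4]
opening: 0.159
```

move_arm --series '[{"translation": [0.001, 0.004, 0], "twist": [0, 0, 0]}, {"translation": [0.0015, 0.008, 0], "twist": [0, 0, 0]}, {"translation": [0.0015, 0.008, 0], "twist": [0, 0, 0]}]'

```text
t: 14.8
tcp_pos: [543.8, 310.6, 87.9]
orientation: [2.421, 2.0, 0.002]
force: [-0.3, -0.8, 5.3]
opening: 0.151
```

move_arm --series '[{"translation": [0.001, 0.004, 0], "twist": [0, 0, 0]}, {"translation": [0.0015, 0.008, 0], "twist": [0, 0, 0]}, {"translation": [0.0015, 0.008, 0], "twist": [0, 0, 0]}]'

```text
t: 15.1
tcp_pos: [544.0, 311.7, 87.9]
orientation: [2.421, 1.999, 0.001]
force: [-1.0, -3.8, 6.4]
opening: 0.159
```

move_arm --series '[{"translation": [0.001, 0.004, 0], "twist": [0, 0, 0]}, {"translation": [0.0015, 0.008, 0], "twist": [0, 0, 0]}, {"translation": [0.0015, 0.008, 0], "twist": [0, 0, 0]}]'

```text
t: 15.4
tcp_pos: [544.0, 311.8, 87.8]
orientation: [2.421, 1.997, -0.003]
force: [-2.7, -11.8, 9.3]
opening: 0.161
```

move_arm --series '[{"translation": [0.0005, 0.004, 0], "twist": [0, 0, 0]}, {"translation": [0.001, 0.006, 0], "twist": [0, 0, 0]}, {"translation": [0.001, 0.006, 0], "twist": [0, 0, 0]}]'

```text
t: 15.7
tcp_pos: [544.0, 311.8, 87.8]
orientation: [2.42, 1.996, -0.005]
force: [-2.8, -17.5, 11.4]
opening: 0.157
```

The stop is reached: force has built to 17 N and it no longer moves. I'll relax the command and release.

move_arm --series '[{"translation": [-0.001, -0.006, 0], "twist": [0, 0, 0]}, {"translation": [-0.002, -0.011, 0], "twist": [0, 0, 0]}, {"translation": [-0.002, -0.011, 0], "twist": [0, 0, 0]}]'

```text
t: 16.0
tcp_pos: [544.0, 311.7, 87.9]
orientation: [2.421, 1.999, -0.0]
force: [-1.3, -5.5, 7.1]
opening: 0.159
```

move_arm --series '[{"translation": [0, 0, 0], "twist": [0, 0, 0]}, {"translation": [0, 0, 0], "twist": [0, 0, 0]}, {"translation": [0, 0, 0], "twist": [0, 0, 0]}, {"translation": [0, 0, 0], "twist": [0, 0, 0]}, {"translation": [0, 0, 0], "twist": [0, 0, 0]}]' --hand 45

```text
t: 16.5
tcp_pos: [543.6, 312.9, 86.7]
orientation: [-2.422, -2.001, 0.0]
force: [0.1, 0.0, 0.2]
opening: 0.53
```

move_arm --series '[{"translation": [0, 0, 0.1], "twist": [0, 0, 0]}, {"translation": [0, 0, 0.25], "twist": [0, 0, 0]}, {"translation": [0, 0, 0.4], "twist": [0, 0, 0]}, {"translation": [0, 0, 0.45], "twist": [0, 0, 0]}, {"translation": [0, 0, 0.45], "twist": [0, 0, 0]}]'

```text
t: 17.0
tcp_pos: [544.3, 313.1, 178.2]
orientation: [2.421, 2.001, 0.004]
force: [-0.2, 0.4, 0.2]
opening: 0.522
```

```bash
python3 w.py w11
```

```text
17.05 [543.7 312.8 176.7] [2.422e+00 2.001e+00 1.000e-03] [ 0.1 -0.9 -0.8] 0.5258837838594208
```

View pics/w11.png

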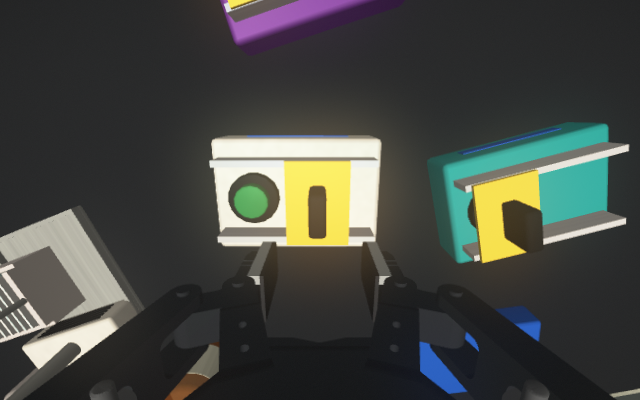

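The green button is uncovered at (251,201), and the catch stays aside at (317,205).

Run:
```python
import cv2,pickle
from h import *
t=cv2.imread("pics/w11.png");W=pickle.load(open("pics/w11.pkl","rb"))
g=cv2.inRange(t,(0,90,0),(110,255,110)); g[:, :200]=0;g[:,300:]=0
n,l,s,c=cv2.connectedComponentsWithStats(g);i=1+s[1:,4].argmax();print(s[i],c[i],atz(W,c[i],72).round(1))
```

```text
[233 183  37  36 992] [251.23689516 200.69354839] [530.7 252.3  72. ]
```

I'll shut the fingers, move over the button and turn a quarter turn so the linkages stay clear of the catch grip.

move_arm --series '[{"translation": [-0.02, -0.1, 0], "twist": [0, 0, 0.28]}, {"translation": [-0.04, -0.22, 0], "twist": [0, 0, 0.56]}, {"translation": [-0.058, -0.301, 0], "twist": [0, 0, 0.84]}, {"translation": [-0.058, -0.301, 0], "twist": [0, 0, 1]}, {"translation": [-0.058, -0.301, 0], "twist": [0, 0, 1]}]' --hand 0

```text
t: 17.55
tcp_pos: [531.5, 251.9, 175.3]
orientation: [-1.85, -2.537, 0.003]
force: [-0.0, 0.8, 0.2]
opening: 0.003
```

move_arm --series '[{"translation": [0, 0, 0], "twist": [0, 0, 0.28]}, {"translation": [0, 0, 0], "twist": [0, 0, 0.56]}, {"translation": [0, 0, 0], "twist": [0, 0, 0.84]}, {"translation": [0, 0, 0], "twist": [0, 0, 1]}, {"translation": [0, 0, 0], "twist": [0, 0, 1]}]'

```text
t: 18.05
tcp_pos: [531.7, 252.8, 175.7]
orientation: [-1.167, -2.915, 0.002]
force: [-0.4, -0.6, 0.5]
opening: -0.001
```

move_arm --series '[{"translation": [0, 0, 0], "twist": [0, 0, 0.28]}, {"translation": [0, 0, 0], "twist": [0, 0, 0.56]}, {"translation": [0, 0, 0], "twist": [0, 0, 0.84]}, {"translation": [0, 0, 0], "twist": [0, 0, 1]}, {"translation": [0, 0, 0], "twist": [0, 0, 1]}, {"translation": [0, 0, -0.15], "twist": [0, 0, 1]}, {"translation": [0, 0, -0.3], "twist": [0, 0, 1]}, {"translation": [0, 0, -0.3], "twist": [0, 0, 1]}, {"translation": [0, 0, -0.3], "twist": [0, 0, 1]}]'

```text
t: 18.95
tcp_pos: [531.9, 252.6, 117.0]
orientation: [-0.412, -3.113, 0.001]
force: [-0.7, 1.5, 0.5]
opening: 0.003
```

```bash
python3 w.py w12
python3 - <<'E'
import cv2
from cell import viewer
s=viewer.get_image("scene")
cv2.imwrite("pics/s12c.png",cv2.resize(s[155:275,330:490],None,fx=5,fy=5,interpolation=cv2.INTER_CUBIC))
E
```

```text
19.0 [532.5 252.8 117.9] [0.411 3.114 0.   ] [ 0.1  0.8 -0.5] -0.001655033654596328
```

View pics/w12.png

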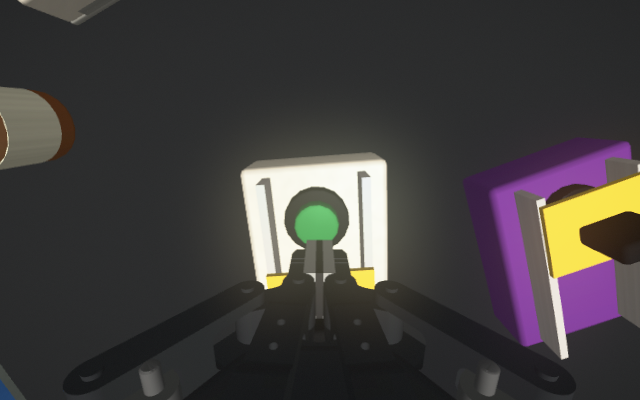

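View pics/s12c.png

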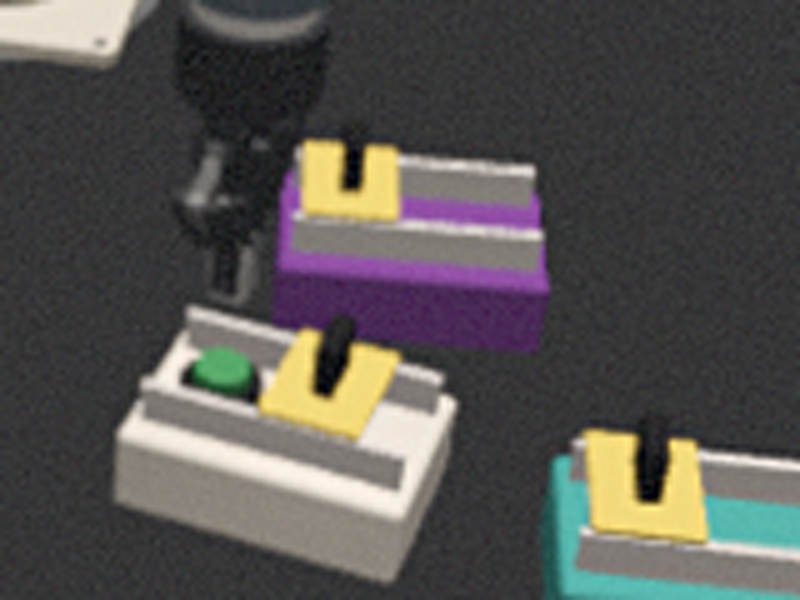

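The shut fingers stand over the green button at (317,222), centred between the rails. I'll press down in steps.

move_arm --series '[{"translation": [0, 0, -0.1], "twist": [0, 0, 0]}, {"translation": [0, 0, -0.18], "twist": [0, 0, 0]}, {"translation": [0, 0, -0.21], "twist": [0, 0, 0]}, {"translation": [0, 0, -0.22], "twist": [0, 0, 0]}, {"translation": [0, 0, -0.23], "twist": [0, 0, 0]}, {"translation": [0, 0, -0.24], "twist": [0, 0, 0]}, {"translation": [0, 0, -0.24], "twist": [0, 0, 0]}]'

```text
t: 19.75
tcp_pos: [532.7, 252.8, 69.6]
orientation: [0.408, 3.113, 0.001]
force: [0.6, -0.0, 3.2]
opening: 0.003
```

move_arm --series '[{"translation": [0, 0, -0.005], "twist": [0, 0, 0]}, {"translation": [0, 0, -0.01], "twist": [0, 0, 0]}, {"translation": [0, 0, -0.012], "twist": [0, 0, 0]}, {"translation": [0, 0, -0.012], "twist": [0, 0, 0]}]'

```text
t: 20.15
tcp_pos: [532.6, 252.7, 66.8]
orientation: [0.408, 3.114, 0.001]
force: [2.7, 0.1, 4.2]
opening: -0.0
```

move_arm --series '[{"translation": [0, 0, -0.004], "twist": [0, 0, 0]}, {"translation": [0, 0, -0.008], "twist": [0, 0, 0]}, {"translation": [0, 0, -0.008], "twist": [0, 0, 0]}]'

```text
t: 20.45
tcp_pos: [532.6, 252.7, 65.9]
orientation: [0.408, 3.113, 0.001]
force: [0.4, 0.6, 12.0]
opening: -0.001
```

move_arm --series '[{"translation": [0, 0, -0.004], "twist": [0, 0, 0]}, {"translation": [0, 0, -0.006], "twist": [0, 0, 0]}, {"translation": [0, 0, -0.006], "twist": [0, 0, 0]}]'

```text
t: 20.75
tcp_pos: [532.7, 252.8, 65.8]
orientation: [0.408, 3.112, 0.002]
force: [-2.5, -0.7, 22.6]
opening: -0.002
```

The button has bottomed at z 65.8, with the force rising to 22 N. I'll release and retreat.

move_arm --series '[{"translation": [0, 0, 0.05], "twist": [0, 0, 0]}, {"translation": [0, 0, 0.2], "twist": [0, 0, 0]}, {"translation": [0, 0, 0.4], "twist": [0, 0, 0]}, {"translation": [0, 0, 0.6], "twist": [0, 0, 0]}, {"translation": [0, 0, 0.8], "twist": [0, 0, 0]}, {"translation": [0, 0, 0.9], "twist": [0, 0, 0]}, {"translation": [-0.2, 0, 0.9], "twist": [0, 0, 0]}, {"translation": [-0.4, 0, 0.9], "twist": [0, 0, 0]}, {"translation": [-0.5, 0, 0.9], "twist": [0, 0, 0]}, {"translation": [-0.5, 0, 0.9], "twist": [0, 0, 0]}]'

```text
t: 21.75
tcp_pos: [429.1, 252.3, 243.8]
orientation: [-0.406, -3.114, 0.001]
force: [-0.2, -0.2, -0.4]
opening: -0.001
```

```bash
python3 w.py w13
python3 - <<'E'
import cv2
from cell import viewer
s=viewer.get_image("scene");t=viewer.get_image("top")
cv2.imwrite("pics/s13.png",s);cv2.imwrite("pics/t13.png",t)
cv2.imwrite("pics/s13c.png",cv2.resize(s[150:310,190:450],None,fx=3,fy=3,interpolation=cv2.INTER_CUBIC))
cv2.imwrite("pics/t13c.png",cv2.resize(t[80:220,200:430],None,fx=3.4,fy=3.4,interpolation=cv2.INTER_CUBIC))
E
```

```text
21.8 [430.7 252.5 243.8] [-4.070e-01 -3.115e+00  1.000e-03] [-0.5 -0.4 -1. ] -0.003614356071887029
```

View pics/s13c.png

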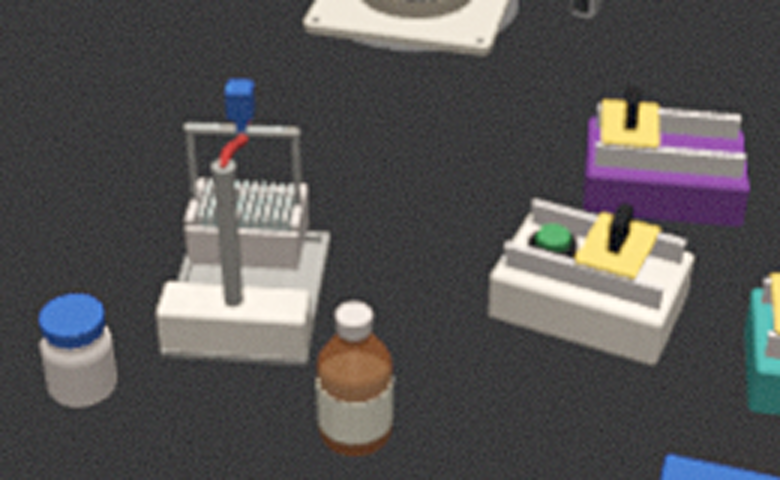

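View pics/t13c.png

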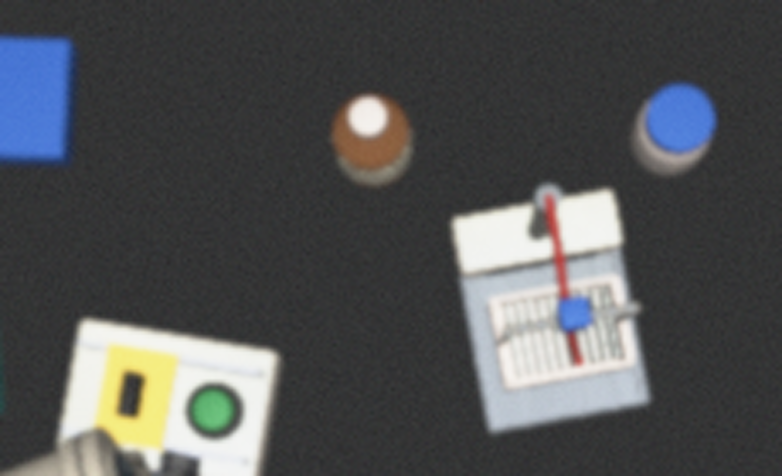

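The carrier hangs straight on the hook at its bar's middle, and the catch is open. The green button is up at crop (553,238), and the bottle and jar haven't moved. Signing off.

```bash
python3 -c "
from cell import workorder
print(workorder.sign_off())"
```

```text
the job is handed in; nothing more can be done
None
```

The job is done and handed in at about 22 s of the 64 s allowed. The sign-off reports no verdict, so what follows is from my own checks.

- **Carrier:** I lifted it by the blue grip, kept it upright and hung it on the red hook. As it came to rest the weight left the wrist, and I let go. The last scene and top pictures show it hanging level with the hook under the middle of the bar.
- **Catch:** I slid it to its stop, where it held against about 18 N without moving. It was still open in the last pictures.
- **Start button:** I pressed it until it bottomed at z = 65.8 mm, about 6 mm down, with 22.6 N on it, and released it. It looks up again in the scene view.
- **Bystanders:** the bottle and jar stand where they were, and the arm ended clear of everything.

**Disagreements:**
- The first scene and top measurements put the carrier's grip top 4–5 mm low. Two wrist views gave 170.5 mm against the stated 171 mm.
- Mixing the top view with a wrist view gave poor heights for some points, so I didn't use those.
- The scene camera was off by about 1 px sideways, the same for bar and hook, so it did not affect the alignment.
- The catch began about 8 mm open rather than fully over the button.

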